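# Fetch the spare doorbell button from behind the turntable's ornaments

### The arm

A 7-joint arm with a two-finger parallel gripper is mounted at the origin on the work surface. World frame = base frame: x ahead of the robot, y to its left, z up, the work surface at z = 0. Lengths are in m, angles in rad, forces in N, time in s.
With the tool pointing down it reaches from about 0.425 to 1.025 m from the base axis. Payload 3.6 kg.
Tool frame: the origin (TCP) lies between the finger pads; the fingertips stand 17 mm ahead of it and the grasp point (between the pads) lies 2 mm behind it (tip_extent is the distance from the TCP to the fingertips, in m); z points along the fingers, y is the line along which they close (so a half turn about z gives the same grasp; the last joint's range is limited). The gripper opens to 85 mm and grips with 20 to 120 N. Pads are 22 mm wide; open, the fingers measure 114 mm over their backs; the gripper's body (76 mm by 85 mm) begins 54 mm behind the grasp point. The pads swing forward as they close: fully open they stand 13 mm farther back than shut.
Start: joints at [1.008, 0.591, 0.048, 1.609, -0.033, 0.943, -0.034], TCP at [0.328, -0.646, 0.248] pointing down, gripper open.
Joint ranges: [-2.69, 2.69], [-0.47, 2.24], [-1.27, 1.36], [0.19, 2.51], [-1.53, 4.68], [0.08, 2.07], [-3.09, 3.09]. Speed limits (rad/s): [2.57, 2.57, 3.14, 3.14, 3.14, 3.14, 3.14].

### API

Orientations are given as a unit quaternion [w, x, y, z].
In Python, from rig import state, grab_frame, finish_job, tip_extent gives the robot as it stands.
- The arm moves only by the tool servo_tool, never from a script. Its arguments are lists of equal length, an entry for each row: "offset": the shift along the world's x, y, z in mm, a list of three; "spin": the turn about the world's z in degrees; "fingers": the opening, from -1 (shut) to 1 (fully open), so that 0 is half open. A call has 1 to 20 rows; each row is the pose to reach, as a shift and turn from the pose commanded when the call began; what a row does not reach only later rows make up. A row lasts 1/8 s, in which the tool goes at most 62.5 mm and 10.7 degrees, less where a joint would pass 70% of its speed; a pose out of reach is approached as far as the arm can. A call with a gripper value outside its range is refused whole. The fingers move at their own pace and stop on an object; "grip_force" is the grip in N (left out, the last holds). Time passes only in rows, so rows that repeat a pose let the fingers close. It gives the time, the measured TCP pose, the force, the opening and the grip force at its end, in the units of the state.
- state(): the state, without advancing time (a new reading comes with each control period).
- grab_frame(name): name is "scene" or "top" or "wrist"; returns a dict with "color" (420x560x3 uint8, red, green, blue), "depth" (420x560 float32, m along the optical axis (not along the pixel's ray), 0 where there is no reading), "camera_matrix" (3x3 intrinsics, pixels), "rvec" (rotation vector, rad) and "tvec" (3), from world to camera coordinates, as OpenCV has them; the wrist camera has in their place "hand_eye" (4x4, takes a point from camera to tool coordinates, whose origin is the TCP and whose axes are the flange's). Camera axes: x right, y down, z forward; pixel columns grow to the right and rows downward; lengths in m; the calibration is good to about 2 mm. A picture is of the moment at which its call begins: read the wrist's pose just before it.
- finish_job(): hands the job in; it is judged then, once.
The state is a dict: "time_s": time; "qpos": joint angles; "qd": joint speeds; "tau": joint torques, N m; "eef_pos": TCP position; "tcp_rot": TCP orientation; "ft_force": force on the tool from outside, world axes, zero at the start; "moment": the same for the moment, N m; "grip_width": opening from 0.0 (shut) to 1.0 (fully open); "grip_force": force on a finger pad.
Only numpy, scipy, OpenCV 4.12 (cv2) and the standard library are available. Lean on these libraries where they do the work, as an engineer would, in place of code of your own. Each camera call takes 0.05 s, during which the arm holds its last target. There are 200 camera calls.

### The job

The chrome spare doorbell button stands in the middle of the grey turntable, hemmed in by the coin cup, the nazar bead on its foot and the bud vase. Clear all three onto the wooden tray, standing upright and clear of your hand, before you touch the button; then lay the button upright on the floor of the round well in the white bell box, and only after that put the cup, the nazar and the vase back upright on the turntable, each on the very spot it came from. Knock nothing over and leave the pot and the two amber bangles alone.

Things in the scene. Friction and masses are not known exactly. Their poses are not given: they have to be found in the camera images.
- button: Spare doorbell button, chrome, a plain round plug 34 mm across and 24 mm high (sides straight to 17 mm, then bevelled to a 26 mm top). Origin at the centre of its underside, z up. Starts upright in the middle of the turntable. 60 g.
- cup: Stainless steel coin cup, closed, lid clipped on: a straight cylinder 50 mm across and 66 mm high. Origin at the centre of its underside, z up. Starts on one of three black round pads around the button, its centre about 50 mm from the button's. About 180 g.
- nazar: Blue glass nazar bead on a foot: an upright round disc 56 mm across and 12 mm thick with an eye of white, pale blue and black circles on both faces, standing on a round dark wooden foot 48 mm across and 12 mm high (the disc spans heights 11 to 67 mm). Origin at the centre of the foot's underside, z up; the x axis is square to the disc's faces (through its thickness), y runs along the disc's width. Starts on another of the three pads. About 150 g.
- vase: White ceramic bud vase, empty, 78 mm high: round belly 46 mm across up to 34 mm height, shoulder narrowing to a straight round neck 26 mm across from 45 to 78 mm height. Origin at the centre of its underside, z up. Starts on the remaining pad. About 170 g.
- turntable: Grey plastic turntable, locked so that it does not turn or shift: round, 200 mm across, flat top 16 mm above the ledge. Three black pads 54 mm wide lie flush at 50 mm from its centre, 120 degrees apart (one along its x axis), a smaller one at its centre. Origin at its centre at ledge height, z up. Which ornament stands on which pad changes from start to start.
- tray: Wooden side tray, fixed, empty at the start: 250 mm along its x axis by 130 mm along its y axis, 12 mm high, walls and floor 4 mm thick. Origin at the centre of its underside, z up. Stands to the left or the right of the turntable.
- bellbox: White plastic bell box lying flat, fixed: 100 mm (its x) by 130 mm (its y) by 16 mm high, with one round well 57 mm across and 10 mm deep in the middle of its top (black floor of the well 6 mm above the ledge). Origin at the centre of its underside, straight under the well's centre, z up. Stands on the side opposite to the tray.
- pot: Bystander: small terracotta plant pot, 72 mm across, with green leaves to about 90 mm height. Beyond the turntable. Origin at the centre of its underside. Leave alone.
- bangle_big: Bystander: one-piece amber resin bangle lying flat, moulded as a ring of beads, 81 mm across, 15 mm high. Origin at its centre at ledge height. Leave alone.
- bangle_small: Bystander: like the other bangle but 66 mm across and 12 mm high. Leave alone.

How it is judged:
By the outcome, as a careful person would: the job done as asked, in the order asked, and still so for the second after the job is handed in, with the robot touching nothing.
It also fails if it takes over 147 s, if anything falls off the work surface, if the arm or the gripper's body presses on something with over 40 N, if the wrist force passes 120 N, or if a joint passes its speed limit or range.

## Working session

There is one attempt and no reset: what is moved stays moved. The work goes in short steps, Python scripts to look and compute and a tool call to move; the robot and the scene stay as the last step left them, time stands still between calls to the robot, and variables do not carry over. Pictures are saved under pics/ and viewed, at most 14 in all, crops included, and the job is handed in when it is done.

Besides the shell and the picture viewer there is one more tool, called after "Emit:" by a JSON object that holds its "api" and its "payload". servo_tool: Moves the arm, as the interface text tells. Its arguments: {"type":"object","properties":{"offset":{"type":"array"},"spin":{"type":"array"},"fingers":{"type":"array"},"grip_force":{"type":"number"}},"required":["offset","spin","fingers"]}

```bash
ls; mkdir -p pics
python3 - <<'E'
from rig import *
import cv2,numpy as np
s=state();print(s, tip_extent)
for n in("scene","top"):
    f=grab_frame(n);np.savez(n+'.npz',**f);cv2.imwrite(f'pics/{n}0.png',cv2.resize(f['color'][:,:,::-1],(800,600)))
    R=cv2.Rodrigues(f['rvec'])[0];print(n,(-R.T@f['tvec'].reshape(3)).round(3),f['camera_matrix'][0,0])
E
```

```text
pics
{'time_s': 0.0, 'qpos': array([ 1.00750215,  0.59210274,  0.04828559,  1.60986337, -0.03331191,
        0.94273527, -0.03372469]), 'qd': array([-0.00137252,  0.00376035, -0.00184194,  0.00028517, -0.00054182,
        0.00217474,  0.00156674]), 'tau': array([-1.52647158e-04, -5.48698425e+01,  1.54629763e+00, -1.98127234e+01,
        9.27509187e-03,  8.78549181e-03, -9.11063694e-06]), 'eef_pos': array([ 0.32785497, -0.64571449,  0.247137  ]), 'tcp_rot': array([-1.10619198e-03,  9.72530721e-01,  2.32771712e-01, -3.21801759e-04]), 'ft_force': array([ 0.05238894,  0.28312185, -0.40159902]), 'moment': array([-0.02952165, -0.07199867, -0.00664818]), 'grip_force': 0.0, 'grip_width': 1.0002497247939628} 0.017
scene [ 0.897 -0.529  0.637] 412.74322558653694
top [ 0.561 -0.003  0.894] 433.0627735158232
```

View pics/scene0.png

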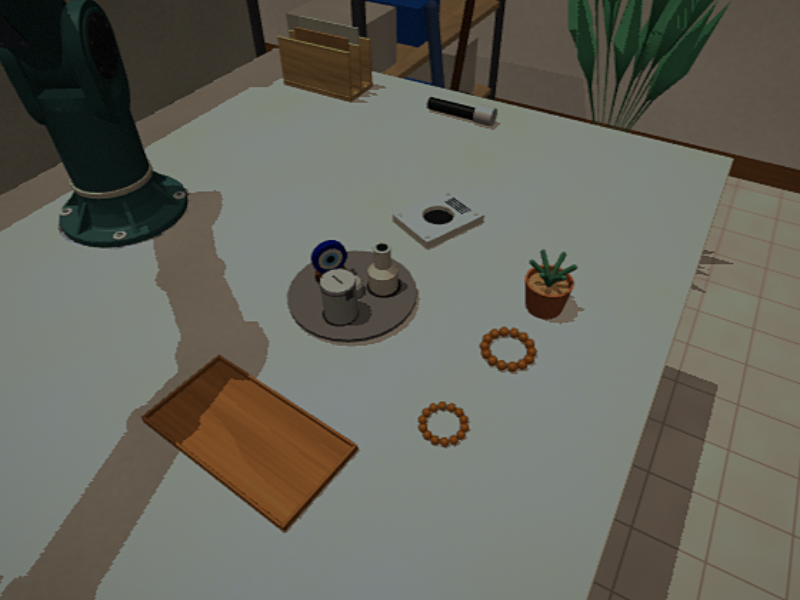

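View pics/top0.png

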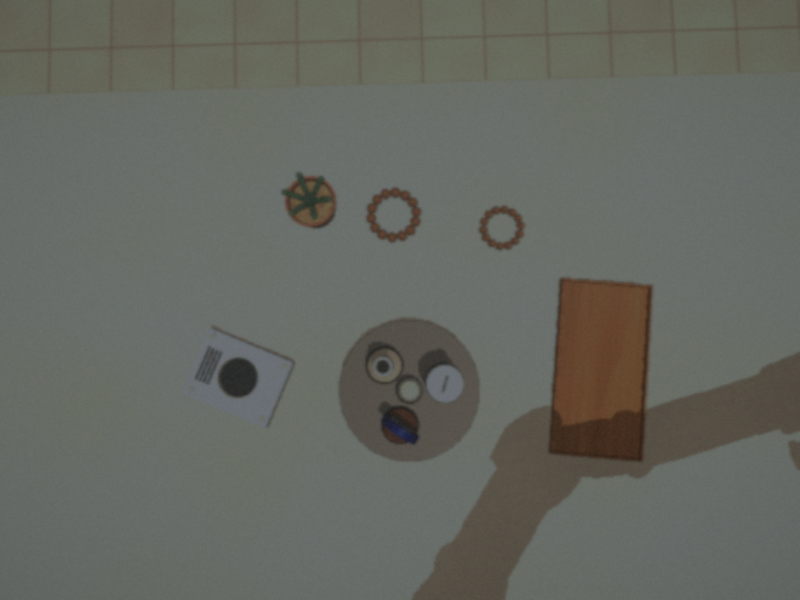

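The scene view shows cup, nazar and vase around the hidden button. In the top view the turntable is centred near (409,389), the cup at (445,383), the vase at (384,365) and the nazar at (400,427). The tray is on the right at (600,370) and the well on the left at (238,377).

```bash
cat > h.py <<'E'
import cv2,numpy as np
def px2w(f,u,v,z):
    R=cv2.Rodrigues(f['rvec'])[0];t=f['tvec'].reshape(3);c=-R.T@t
    d=R.T@np.linalg.inv(f['camera_matrix'])@np.array([u,v,1.]);return c+d*(z-c[2])/d[2]
E
python3 - <<'E'
from h import *
f=dict(np.load('top.npz'));k=1/1.42857
P=lambda u,v,z:px2w(f,(u+.5)*k-.5,(v+.5)*k-.5,z)
for n,u,v,z in[('tt',409.5,389.5,.016),('button',409,389,.04),('cup',445,383,.082),('vase',383,366,.094),('well',238,377,.006),('tr1',560,279,.012),('tr2',652,286,.012),('tr3',549,453,.012),('tr4',642,460,.012),('nazfoot',400,424,.028)]:print(n,(P(u,v,z)*1000).round(1))
d=f['depth'];R=cv2.Rodrigues(f['rvec'])[0];t=f['tvec'].reshape(3)
v,u=np.mgrid[0:420,0:560];C=np.stack([(u-f['camera_matrix'][0,2])/f['camera_matrix'][0,0]*d,(v-f['camera_matrix'][1,2])/f['camera_matrix'][1,1]*d,d],-1)
W=(C-t)@R
tt=P(409.5,389.5,.016)
near=np.hypot(W[...,0]-tt[0],W[...,1]-tt[1])<.1
for lo,hi in((.033,.045),(.05,.075),(.075,.087),(.087,.1)):
    m=(near&(W[...,2]>lo)&(W[...,2]<hi)).astype(np.uint8)
    n,l,s,c=cv2.connectedComponentsWithStats(m)
    for i in range(1,n):
        if s[i,4]>15:
            q=W[l==i];ct=np.cov(q[:,:2].T);w,V=np.linalg.eigh(ct)
            print(lo,s[i,4],(q.mean(0)*1000).round(1),'ext',(np.ptp(q,axis=0)*1000).round(0),'long axis deg',np.degrees(np.arctan2(V[1,1],V[0,1])).round(1))
c=f['color'][222:326,235:339,::-1];cv2.imwrite('pics/tt.png',cv2.convertScaleAbs(cv2.resize(c,(600,600),interpolation=cv2.INTER_CUBIC),alpha=1.6))
E
```

```text
tt [496.    6.5  16. ]
button [498.4   6.9  40. ]
cup [508.2 -40.7  82. ]
vase [532.6  39.1  94. ]
well [518.9 251.9   6. ]
tr1 [ 647.2 -212.3   12. ]
tr2 [ 633.8 -342.4   12. ]
tr3 [ 402.6 -186.8   12. ]
tr4 [ 390.  -316.1   12. ]
nazfoot [449.7  20.8  28. ]
0.033 203 [497.2   6.   37.5] ext [30. 32.  8.] long axis deg 71.0
0.05 227 [533.4  38.1  54.8] ext [44. 43. 23.] long axis deg 52.7
0.05 111 [450.2  19.4  65.8] ext [39. 49. 25.] long axis deg 55.4
0.075 574 [508.4 -40.8  80.9] ext [50. 49. 10.] long axis deg 172.1
0.075 128 [448.1  20.9  79.5] ext [30. 33. 10.] long axis deg 54.2
0.087 149 [532.2  39.4  92.9] ext [24. 24.  8.] long axis deg 150.0
```

View pics/tt.png

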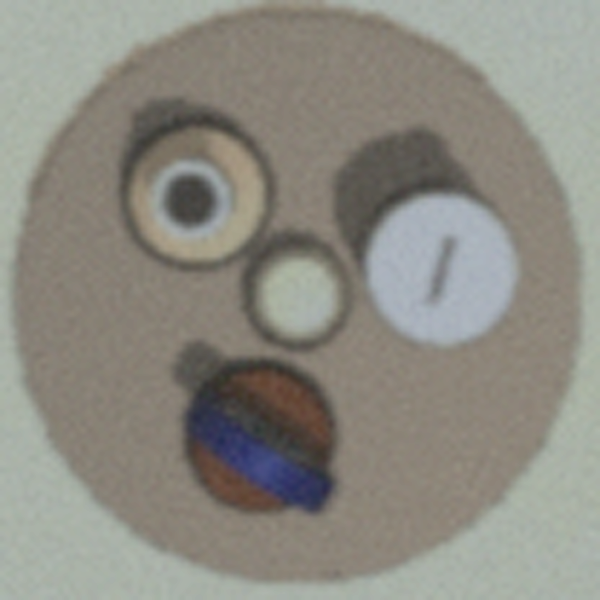

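The crop shows the vase at (190,198), the button at (298,290), the cup at (442,268) and the nazar foot at (262,435). All sit about 49 mm from the turntable centre and about 120° apart, which matches the spec. I'll move over the cup and look from close by.

Emit:
{"api": "servo_tool", "payload": {"offset": [[180,605,-7],[180,605,-7],[180,605,-7],[180,605,-7],[180,605,-7],[180,605,-7],[180,605,-7],[180,605,-7],[180,605,-7],[180,605,-7],[180,605,-7],[180,605,-7],[180,605,-7],[180,605,-7]], "spin": [76,76,76,76,76,76,76,76,76,76,76,76,76,76], "fingers": [1,1,1,1,1,1,1,1,1,1,1,1,1,1], "grip_force": 30}}

```text
time_s: 1.85
eef_pos: [0.5077, -0.0434, 0.2411]
tcp_rot: [-0.0, 0.624, 0.781, -0.0]
ft_force: [-0.2, -0.6, -0.1]
grip_width: 1.001
grip_force: 0.0
```

```bash
cat >> h.py <<'E'
from scipy.spatial.transform import Rotation as Ro
def wframe():
    from rig import state,grab_frame
    s=state();f=grab_frame('wrist');q=s['tcp_rot']
    R=Ro.from_quat([q[1],q[2],q[3],q[0]]).as_matrix();T=np.eye(4);T[:3,:3]=R;T[:3,3]=s['eef_pos']
    M=np.linalg.inv(T@f['hand_eye']);f['rvec']=cv2.Rodrigues(M[:3,:3])[0];f['tvec']=M[:3,3]
    y=R[:,1];print('t',round(s['time_s'],2),'tcp',(s['eef_pos']*1000).round(1),'tooly deg',np.degrees(np.arctan2(y[1],y[0])).round(1),'F',s['ft_force'].round(1),'w',round(s['grip_width'],3),'gf',round(s['grip_force'],1))
    return f
def cloud(f):
    d=f['depth'];K=f['camera_matrix'];R=cv2.Rodrigues(f['rvec'])[0];v,u=np.mgrid[0:420,0:560]
    C=np.stack([(u-K[0,2])/K[0,0]*d,(v-K[1,2])/K[1,1]*d,d],-1);W=(C-f['tvec'].reshape(3))@R;W[d<=.05]=np.nan;return W
def blobs(W,c,r,bands,mn=40):
    near=np.hypot(W[...,0]-c[0],W[...,1]-c[1])<r
    for lo,hi in bands:
        m=(near&(W[...,2]>lo)&(W[...,2]<hi)).astype(np.uint8)
        n,l,s,_=cv2.connectedComponentsWithStats(m)
        for i in range(1,n):
            if s[i,4]>mn:
                q=W[l==i];(cx,cy),rr=cv2.minEnclosingCircle((q[:,:2]*1000).astype(np.float32));w,V=np.linalg.eigh(np.cov(q[:,:2].T))
                print(lo,s[i,4],'mean',(q.mean(0)*1000).round(1),'circ',round(cx,1),round(cy,1),'r',round(rr,1),'ang',np.degrees(np.arctan2(V[1,1],V[0,1])).round(1))
E
python3 - <<'E'
from h import *
f=wframe();W=cloud(f)
blobs(W,(.497,.0065),.1,((.034,.043),(.05,.075),(.076,.087),(.087,.1)))
cv2.imwrite('pics/w1.png',f['color'][:,:,::-1])
E
```

```text
t 1.85 tcp [507.7 -43.4 241.1] tooly deg 12.7 F [-0.2 -0.6 -0.1] w 1.001 gf 0.0
0.034 652 mean [498.8   7.9  37.8] circ 498.7 7.7 r 16.2 ang -172.8
0.05 363 mean [453.6  23.5  66.6] circ 449.1 21.5 r 28.1 ang 56.3
0.05 760 mean [528.4  38.4  55. ] circ 533.7 40.4 r 22.4 ang 111.5
0.05 128 mean [504.  -19.7  66.7] circ 507.2 -32.5 r 24.2 ang -163.2
0.076 496 mean [449.4  21.4  80.1] circ 448.8 21.0 r 18.3 ang 54.6
0.076 1945 mean [509.4 -38.7  81.1] circ 510.4 -39.9 r 26.1 ang 157.0
0.087 707 mean [533.5  40.4  93.4] circ 533.9 40.5 r 13.0 ang -168.7
```

View pics/w1.png

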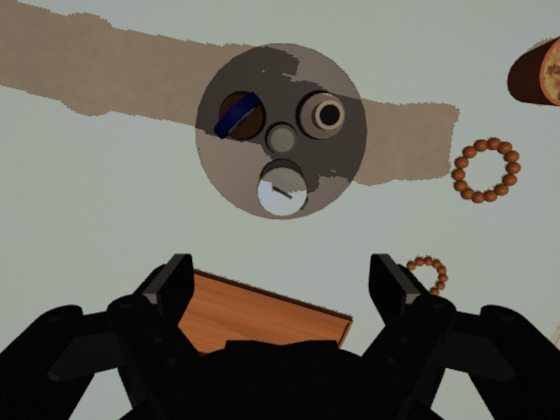

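The wrist view agrees with the top camera to about 2 mm: cup (282,190), nazar (240,115), vase (325,113), button (283,137). Descending on the cup.

Emit:
{"api": "servo_tool", "payload": {"offset": [[0,0,-50],[0,0,-100],[0,0,-140],[0,0,-165],[0,0,-181],[0,0,-181],[0,0,-181]], "spin": [0,0,0,0,0,0,0], "fingers": [1,1,1,1,1,1,1]}}

```text
time_s: 2.78
eef_pos: [0.5089, -0.0416, 0.0611]
tcp_rot: [0.001, 0.623, 0.782, 0.0]
ft_force: [0.6, 0.5, 0.7]
grip_width: 1.001
grip_force: 0.0
```

Emit:
{"api": "servo_tool", "payload": {"offset": [[0,0,0],[0,0,0],[0,0,0],[0,0,0],[0,0,0],[0,0,0],[0,0,0],[0,0,0],[0,0,10],[0,0,30],[0,0,50],[0,0,50]], "spin": [0,0,0,0,0,0,0,0,0,0,0,0], "fingers": [-1,-1,-1,-1,-1,-1,-1,-1,-1,-1,-1,-1], "grip_force": 30}}

```text
time_s: 4.28
eef_pos: [0.5091, -0.0415, 0.1117]
tcp_rot: [0.001, 0.623, 0.782, 0.001]
ft_force: [-0.2, 0.1, -2.1]
grip_width: 0.579
grip_force: 31.6
```

Emit:
{"api": "servo_tool", "payload": {"offset": [[2,-40,10],[6,-100,10],[8,-160,5],[10,-210,0],[10,-223,0],[10,-223,0],[10,-223,-30],[10,-223,-50],[10,-223,-58],[10,-223,-61],[10,-223,-61],[10,-223,-61]], "spin": [0,0,0,0,0,0,0,0,0,0,0,0], "fingers": [-1,-1,-1,-1,-1,-1,-1,-1,-1,-1,-1,-1]}}

```text
time_s: 5.78
eef_pos: [0.5187, -0.2646, 0.05]
tcp_rot: [0.001, 0.623, 0.782, 0.0]
ft_force: [-0.7, 0.4, -2.7]
grip_width: 0.579
grip_force: 31.8
```

Run:
```python
from h import *
f=wframe();cv2.imwrite('pics/w2.png',f['color'][:,:,::-1])
```

```text
t 5.78 tcp [ 518.7 -264.6   50. ] tooly deg 12.9 F [-0.7  0.4 -2.7] w 0.579 gf 31.8
```

Emit:
{"api": "servo_tool", "payload": {"offset": [[0,0,-1],[0,0,-1],[0,0,-1],[0,0,-1],[0,0,-1],[0,0,-1],[0,0,20],[0,0,60],[0,0,100],[0,0,100]], "spin": [0,0,0,0,0,0,0,0,0,0], "fingers": [-1,-1,0.5,0.5,0.5,0.5,0.5,0.5,0.5,0.5]}}

```text
time_s: 7.08
eef_pos: [0.5205, -0.2652, 0.1523]
tcp_rot: [0.003, 0.623, 0.782, 0.001]
ft_force: [-0.4, -0.1, -0.9]
grip_width: 0.747
grip_force: 0.0
```

Emit:
{"api": "servo_tool", "payload": {"offset": [[3,40,25],[6,100,30],[9,160,30],[12,220,30],[15,275,30],[15,304,30],[15,304,30],[15,304,30],[15,304,0],[15,304,-35],[15,304,-60],[15,304,-71],[15,304,-71],[15,304,-71]], "spin": [0,0,0,0,0,0,0,0,0,0,0,0,0,0], "fingers": [0.1,0.1,0.1,0.1,0.1,0.1,0.1,0.1,0.1,0.1,0.1,0.1,0.1,0.1]}}

```text
time_s: 8.82
eef_pos: [0.5339, 0.0391, 0.0791]
tcp_rot: [0.001, 0.623, 0.782, 0.0]
ft_force: [0.4, 0.4, -0.1]
grip_width: 0.545
grip_force: 0.0
```

Emit:
{"api": "servo_tool", "payload": {"offset": [[0,0,0],[0,0,0],[0,0,0],[0,0,0],[0,0,0],[0,0,0],[0,0,0],[0,0,10],[0,0,30],[0,0,50],[0,0,50]], "spin": [0,0,0,0,0,0,0,0,0,0,0], "fingers": [-1,-1,-1,-1,-1,-1,-1,-1,-1,-1,-1]}}

```text
time_s: 10.2
eef_pos: [0.5341, 0.0397, 0.1296]
tcp_rot: [0.001, 0.623, 0.782, 0.001]
ft_force: [-0.9, 0.2, -2.2]
grip_width: 0.292
grip_force: 31.3
```

Emit:
{"api": "servo_tool", "payload": {"offset": [[12,-50,15],[30,-110,20],[45,-170,20],[55,-230,20],[60,-285,15],[60,-312,0],[60,-312,0],[60,-312,-30],[60,-312,-50],[60,-312,-58],[60,-312,-62],[60,-312,-62],[60,-312,-62],[60,-312,-62]], "spin": [0,0,0,0,0,0,0,0,0,0,0,0,0,0], "fingers": [-1,-1,-1,-1,-1,-1,-1,-1,-1,-1,-1,-1,-1,-1]}}

```text
time_s: 11.95
eef_pos: [0.5939, -0.2718, 0.0672]
tcp_rot: [0.0, 0.623, 0.782, 0.001]
ft_force: [-0.7, 2.8, 5.3]
grip_width: 0.286
grip_force: 31.9
```

Emit:
{"api": "servo_tool", "payload": {"offset": [[0,0,0],[0,0,0],[0,0,0],[0,0,0],[0,0,0],[0,0,20],[0,0,60],[0,0,100],[0,0,100]], "spin": [0,0,0,0,0,0,0,0,0], "fingers": [0.1,0.1,0.1,0.1,0.1,0.1,0.1,0.1,0.1]}}

```text
time_s: 13.08
eef_pos: [0.5963, -0.2731, 0.1715]
tcp_rot: [0.004, 0.623, 0.782, 0.001]
ft_force: [0.5, 0.2, 0.7]
grip_width: 0.554
grip_force: 0.0
```

Run:
```python
from h import *
f=wframe();cv2.imwrite('pics/w3.png',f['color'][:,:,::-1])
from rig import grab_frame
W=cloud(grab_frame('top'));blobs(W,(.518,-.264),.12,((.03,.06),(.06,.074),(.074,.09)),30)
```

```text
t 13.07 tcp [ 596.3 -273.1  171.5] tooly deg 12.9 F [0.5 0.2 0.7] w 0.554 gf 0.0
0.03 270 mean [ 592.  -262.6   42.3] circ 592.9 -270.9 r 22.8 ang -174.1
0.03 90 mean [ 521.2 -243.9   44.2] circ 519.4 -257.7 r 24.0 ang 170.3
0.06 591 mean [ 518.7 -262.2   68.4] circ 519.0 -263.5 r 26.3 ang 150.1
0.074 165 mean [ 592.7 -270.6   80.8] circ 592.8 -271.4 r 13.0 ang 86.4
```

View pics/w3.png

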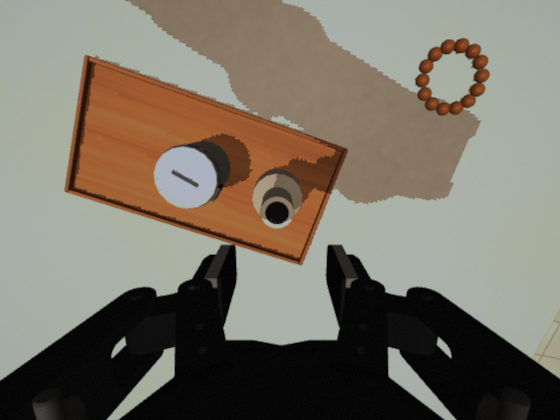

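The wrist view shows cup (186,175) and vase (277,195) both upright on the tray. Nazar next.

Emit:
{"api": "servo_tool", "payload": {"offset": [[-27,56,0],[-54,112,0],[-81,168,0],[-108,222,0],[-130,266,0],[-144,293,0],[-144,293,0],[-144,293,0],[-144,293,-30],[-144,293,-65],[-144,293,-90],[-144,293,-102],[-144,293,-102],[-144,293,-102]], "spin": [-8,-16,-24,-32,-40,-48,-48,-48,-48,-48,-48,-48,-48,-48], "fingers": [0,0,0,0,0,0,0,0,0,0,0,0,0,0]}}

```text
time_s: 14.92
eef_pos: [0.4499, 0.0202, 0.0649]
tcp_rot: [0.0, 0.887, 0.461, 0.001]
ft_force: [-0.2, -0.7, -0.4]
grip_width: 0.496
grip_force: 0.0
```

Emit:
{"api": "servo_tool", "payload": {"offset": [[0,0,0],[0,0,0],[0,0,0],[0,0,0],[0,0,0],[0,0,0],[0,0,0],[0,0,0],[0,0,10],[0,0,30],[0,0,50],[0,0,50]], "spin": [0,0,0,0,0,0,0,0,0,0,0,0], "fingers": [-1,-1,-1,-1,-1,-1,-1,-1,-1,-1,-1,-1]}}

```text
time_s: 16.42
eef_pos: [0.4501, 0.0206, 0.1156]
tcp_rot: [0.001, 0.887, 0.461, 0.002]
ft_force: [0.4, -0.4, -1.0]
grip_width: 0.133
grip_force: 35.4
```

Emit:
{"api": "servo_tool", "payload": {"offset": [[5,-50,10],[5,-110,10],[5,-170,10],[0,-225,10],[-5,-265,5],[-5,-278,0],[-5,-278,0],[-5,-278,-30],[-5,-278,-50],[-5,-278,-58],[-5,-278,-62],[-5,-278,-62],[-5,-278,-62],[-5,-278,-62]], "spin": [0,0,0,0,0,0,0,0,0,0,0,0,0,0], "fingers": [-1,-1,-1,-1,-1,-1,-1,-1,-1,-1,-1,-1,-1,-1]}}

```text
time_s: 18.18
eef_pos: [0.445, -0.257, 0.053]
tcp_rot: [0.0, 0.887, 0.461, 0.001]
ft_force: [0.4, 2.4, 5.1]
grip_width: 0.136
grip_force: 36.1
```

Emit:
{"api": "servo_tool", "payload": {"offset": [[0,0,0],[0,0,0],[0,0,0],[0,0,0],[0,0,0],[0,0,20],[0,0,60],[0,0,100],[0,0,120]], "spin": [0,0,0,0,0,0,0,0,0], "fingers": [-0.1,-0.1,-0.1,-0.1,-0.1,-0.1,-0.1,-0.1,-0.1]}}

```text
time_s: 19.3
eef_pos: [0.4449, -0.2578, 0.1743]
tcp_rot: [0.001, 0.887, 0.461, 0.001]
ft_force: [-0.2, 0.4, 0.6]
grip_width: 0.453
grip_force: 0.0
```

Emit:
{"api": "servo_tool", "payload": {"offset": [[10,60,0],[20,120,0],[40,180,0],[50,230,0],[54,264,0],[54,264,0],[54,264,0],[54,264,0]], "spin": [0,0,0,0,0,0,0,0], "fingers": [0.2,0.2,0.2,0.2,0.2,0.2,0.2,0.2]}}

```text
time_s: 20.3
eef_pos: [0.4978, 0.0048, 0.1722]
tcp_rot: [0.0, 0.888, 0.46, -0.001]
ft_force: [0.4, 0.6, 0.5]
grip_width: 0.602
grip_force: 0.0
```

Run:
```python
from h import *
f=wframe();W=cloud(f);print('wrist');blobs(W,(.498,.007),.06,((.034,.043),))
from rig import grab_frame
f=grab_frame('scene');cv2.imwrite('pics/s4.png',f['color'][:,:,::-1])
t=grab_frame('top');W=cloud(t);blobs(W,(.518,-.264),.13,((.02,.055),(.055,.074),(.074,.09)),30)
```

```text
t 20.3 tcp [497.8   4.8 172.2] tooly deg -35.2 F [0.4 0.6 0.5] w 0.602 gf 0.0
wrist
0.034 861 mean [499.9   8.4  37.9] circ 499.6 7.8 r 15.9 ang 131.8
0.02 293 mean [ 591.6 -261.8   39.8] circ 593.2 -271.0 r 23.2 ang -173.7
0.02 116 mean [ 521.5 -244.    37.4] circ 519.3 -257.8 r 24.0 ang 168.4
0.02 44 mean [ 453.6 -241.2   44.4] circ 449.6 -250.0 r 18.9 ang -140.8
0.055 39 mean [ 592.2 -261.1   64.7] circ 592.6 -266.1 r 11.6 ang -175.9
0.055 606 mean [ 518.8 -261.9   68.2] circ 518.8 -264.0 r 26.8 ang 153.4
0.055 175 mean [ 446.1 -255.4   65. ] circ 444.9 -257.7 r 25.2 ang 54.1
0.074 164 mean [ 592.7 -270.7   80.7] circ 592.7 -271.4 r 13.1 ang 103.1
```

View pics/s4.png

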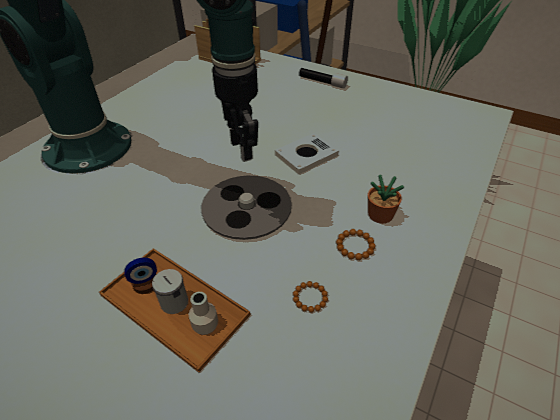

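All three stand on the tray upright and the button is free at (246,199). I'll open slightly wider than the button and feel for fingertip height above the turntable.

Emit:
{"api": "servo_tool", "payload": {"offset": [[0,0,-50],[0,0,-90],[0,0,-115],[0,0,-128],[0,0,-131],[0,0,-131],[0,0,-131]], "spin": [0,0,0,0,0,0,0], "fingers": [0.1,0.1,0.1,0.1,0.1,0.1,0.1]}}

```text
time_s: 21.32
eef_pos: [0.4989, 0.0065, 0.0422]
tcp_rot: [0.0, 0.887, 0.461, 0.001]
ft_force: [0.1, -0.5, 0.3]
grip_width: 0.549
grip_force: 0.0
```

Run:
```python
from h import *
f=wframe();print('x');cv2.imwrite('pics/w5.png',f['color'][:,:,::-1])
W=cloud(f);
# fingertip points in tool frame: lowest z of points near the fingers
import rig
s=rig.state();q=s['tcp_rot'];R=Ro.from_quat([q[1],q[2],q[3],q[0]]).as_matrix();T=(W-s['eef_pos'])@R*1000
m=(abs(T[...,0])<20)&(abs(T[...,1])<75)&(T[...,2]<30)
for sgn in(-1,1):
    p=T[m&(np.sign(T[...,1])==sgn)&(abs(T[...,1])>19)];print(len(p), np.nanpercentile(p,[1,50,99],axis=0).round(1).tolist())
```

```text
t 21.32 tcp [498.9   6.5  42.2] tooly deg -35.1 F [ 0.1 -0.5  0.3] w 0.549 gf 0.0
x
24618 [[-16.5, -72.9, -78.6], [11.1, -47.1, -48.3], [18.9, -19.6, 27.6]]
25632 [[-16.3, 19.6, -78.8], [11.5, 50.1, -50.5], [19.4, 72.9, 27.9]]
```

View pics/w5.png

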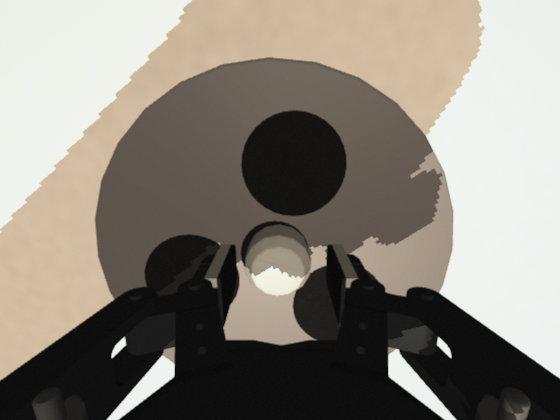

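The picture shows the pads straddling the button (277,258), and the tip plates at (228,270) and (338,270) are thin. Probing downward.

Emit:
{"api": "servo_tool", "payload": {"offset": [[0,0,-1],[0,0,-2],[0,0,-3],[0,0,-4],[0,0,-4],[0,0,-4]], "spin": [0,0,0,0,0,0], "fingers": [0.1,0.1,0.1,0.1,0.1,0.1]}}

```text
time_s: 22.12
eef_pos: [0.4982, 0.0066, 0.0373]
tcp_rot: [-0.0, 0.887, 0.461, -0.0]
ft_force: [-0.1, 1.2, 0.6]
grip_width: 0.551
grip_force: 0.0
```

Emit:
{"api": "servo_tool", "payload": {"offset": [[0,0,-1],[0,0,-2],[0,0,-2],[0,0,-2]], "spin": [0,0,0,0], "fingers": [0.1,0.1,0.1,0.1]}}

```text
time_s: 22.62
eef_pos: [0.4982, 0.0066, 0.0353]
tcp_rot: [-0.0, 0.887, 0.461, -0.0]
ft_force: [0.3, 1.3, -0.5]
grip_width: 0.549
grip_force: 0.0
```

Emit:
{"api": "servo_tool", "payload": {"offset": [[0,0,-1],[0,0,-2],[0,0,-2],[0,0,-2]], "spin": [0,0,0,0], "fingers": [0.1,0.1,0.1,0.1]}}

```text
time_s: 23.12
eef_pos: [0.4982, 0.0065, 0.0333]
tcp_rot: [-0.0, 0.887, 0.461, -0.0]
ft_force: [-0.7, 0.2, 0.6]
grip_width: 0.548
grip_force: 0.0
```

Emit:
{"api": "servo_tool", "payload": {"offset": [[0,0,-1],[0,0,-1],[0,0,-1]], "spin": [0,0,0], "fingers": [0.1,0.1,0.1]}}

```text
time_s: 23.5
eef_pos: [0.4982, 0.0065, 0.0323]
tcp_rot: [0.0, 0.887, 0.461, -0.0]
ft_force: [0.3, -0.4, 0.0]
grip_width: 0.553
grip_force: 0.0
```

Emit:
{"api": "servo_tool", "payload": {"offset": [[0,0,-1],[0,0,-2],[0,0,-2],[0,0,-2]], "spin": [0,0,0,0], "fingers": [0.1,0.1,0.1,0.1]}}

```text
time_s: 24.0
eef_pos: [0.4983, 0.0066, 0.0306]
tcp_rot: [0.0, 0.887, 0.461, 0.0]
ft_force: [-0.9, -0.1, 5.9]
grip_width: 0.554
grip_force: 2.8
```

Emit:
{"api": "servo_tool", "payload": {"offset": [[0,0,-1],[0,0,-2],[0,0,-2],[0,0,-2]], "spin": [0,0,0,0], "fingers": [0.1,0.1,0.1,0.1]}}

```text
time_s: 24.5
eef_pos: [0.4983, 0.0065, 0.0305]
tcp_rot: [0.001, 0.887, 0.461, 0.0]
ft_force: [-4.3, 0.6, 26.0]
grip_width: 0.555
grip_force: 13.1
```

Contact came at TCP 30.6 mm, so the tips are about 15 mm ahead of the TCP here. I'll raise so the tips sit about 11 mm up the button, which keeps them out of the well, and grip.

Emit:
{"api": "servo_tool", "payload": {"offset": [[0,0,8],[0,0,15],[0,0,15],[0,0,15],[0,0,15],[0,0,15],[0,0,15],[0,0,15],[0,0,15],[0,0,15],[0,0,20],[0,0,35],[0,0,55],[0,0,55]], "spin": [0,0,0,0,0,0,0,0,0,0,0,0,0,0], "fingers": [0.1,0.1,0.1,0.1,-1,-1,-1,-1,-1,-1,-1,-1,-1,-1], "grip_force": 30}}

```text
time_s: 26.25
eef_pos: [0.4996, 0.0066, 0.0851]
tcp_rot: [0.001, 0.887, 0.461, 0.002]
ft_force: [0.0, -0.1, -1.3]
grip_width: 0.378
grip_force: 29.9
```

Run:
```python
from h import *
from rig import grab_frame
f=wframe();cv2.imwrite('pics/w6.png',f['color'][:,:,::-1])
# pads and well from the top camera
t=grab_frame('top');g=cv2.cvtColor(t['color'],cv2.COLOR_RGB2GRAY)
for n,z,F in(('top',None,t),('scene',None,grab_frame('scene'))):
    g=F['color'].max(2)
    m=(g<(45 if n=='scene' else 55)).astype(np.uint8);k,l,s,c=cv2.connectedComponentsWithStats(m)
    for i in range(1,k):
        if 300<s[i,4]<3000:
            cs,_=cv2.findContours((l==i).astype(np.uint8),0,2);e=cv2.fitEllipse(cs[0])
            print(n,s[i,4],np.round(e[0],1),np.round(e[1],1),(px2w(F,*e[0],.016)*1000).round(1),(px2w(F,*e[0],.006)*1000).round(1))
cv2.imwrite('pics/t6.png',t['color'][:,:,::-1])
```

```text
t 26.25 tcp [499.6   6.6  85.1] tooly deg -35.1 F [ 0.  -0.1 -1.3] w 0.378 gf 29.9
top 482 [166.5 264. ] [23.6 24.6] [518.9 249.   16. ] [518.4 251.9   6. ]
scene 560 [301.7  22.5] [13.6 70.2] [  95.8 1021.5   16. ] [  82.9 1046.5    6. ]
scene 385 [324.5  36.8] [12.9 63.5] [240.5 933.8  16. ] [229.9 957.4   6. ]
scene 448 [339.2  69.8] [40.4 47.3] [403.9 706.4  16. ] [395.9 726.3   6. ]
scene 1852 [240.5 136.5] [36.  96.7] [337.1 218.3  16. ] [328.1 230.3   6. ]
scene 2212 [ 88.1 148. ] [41.8 85.6] [ 24.9 -17.5  16. ] [10.9 -9.3  6. ]
scene 497 [263.4 200.7] [14.5 47.6] [522.4  33.9  16. ] [516.4  43.    6. ]
scene 347 [238.1 218.9] [17.2 24.2] [505.5 -41.1  16. ] [499.2 -33.2   6. ]
scene 367 [134.1 278.2] [20.9 59.6] [ 424.8 -265.    16. ] [ 417.2 -260.8    6. ]
```

View pics/w6.png

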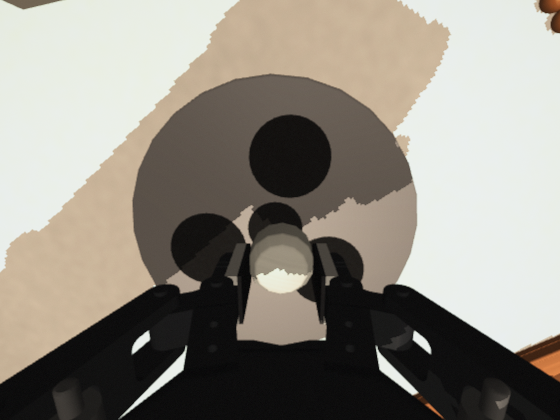

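The button is held level at (282,262).

Emit:
{"api": "servo_tool", "payload": {"offset": [[4,50,10],[8,110,10],[14,170,10],[18,225,5],[20,243,0],[20,243,0],[20,243,-15],[20,243,-25],[20,243,-30],[20,243,-30]], "spin": [0,0,0,0,0,0,0,0,0,0], "fingers": [-1,-1,-1,-1,-1,-1,-1,-1,-1,-1]}}

```text
time_s: 27.65
eef_pos: [0.518, 0.2487, 0.0527]
tcp_rot: [0.0, 0.888, 0.461, -0.001]
ft_force: [-0.1, 0.2, 0.0]
grip_width: 0.375
grip_force: 29.9
```

Run:
```python
from h import *
f=wframe();cv2.imwrite('pics/w7.png',cv2.resize(f['color'][100:350,140:440,::-1],(720,600)))
```

```text
t 27.65 tcp [518.  248.7  52.7] tooly deg -35.1 F [-0.1  0.2  0. ] w 0.375 gf 29.9
```

View pics/w7.png

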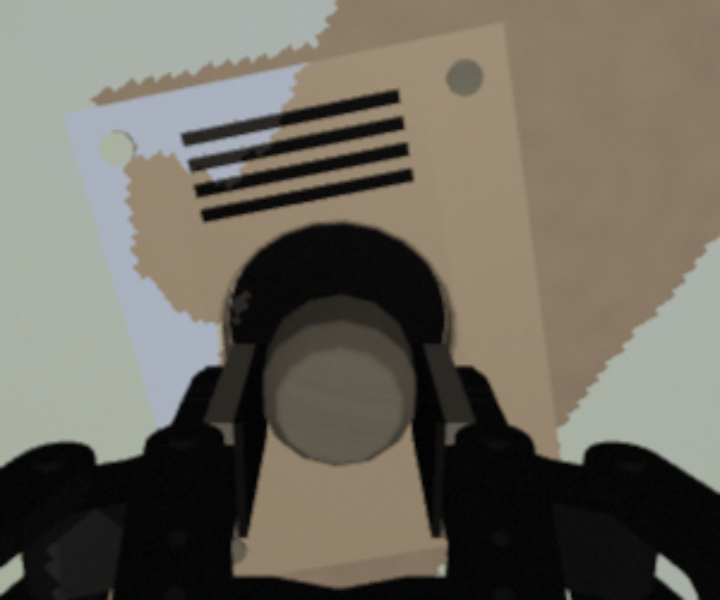

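Run:
```python
from h import *
f=wframe()
for u,v in((338,225),(228,330),(448,330),(338,333)):
    print([(px2w(f,140+u/2.4,100+v/2.4,z)*1000).round(1) for z in(.016,.006)])
R=cv2.Rodrigues(f['rvec'])[0];print((R.T[:,2]).round(2))
```

```text
t 27.7 tcp [518.3 249.1  53.1] tooly deg -35.1 F [ 0.6 -0.3 -0.5] w 0.372 gf 29.9
[array([537.9, 273.9,  16. ]), array([536.6, 272. ,   6. ])]
[array([500.7, 267.8,  16. ]), array([497.1, 265.6,   6. ])]
[array([544.8, 236.9,  16. ]), array([543.9, 232.7,   6. ])]
[array([522.3, 251.7,  16. ]), array([520. , 248.4,   6. ])]
[-0.16 -0.22 -0.96]
```

Emit:
{"api": "servo_tool", "payload": {"offset": [[2,1,-5],[2,1,-10],[2,1,-14],[2,1,-17],[2,1,-18],[2,1,-19],[2,1,-19],[2,1,-19]], "spin": [0,0,0,0,0,0,0,0], "fingers": [-1,-1,-1,-1,-1,-1,-1,-1]}}

```text
time_s: 28.75
eef_pos: [0.5203, 0.2506, 0.0344]
tcp_rot: [-0.0, 0.887, 0.461, 0.0]
ft_force: [-0.2, 0.4, -0.4]
grip_width: 0.373
grip_force: 29.9
```

Emit:
{"api": "servo_tool", "payload": {"offset": [[0,0,-1],[0,0,-1],[0,0,-1]], "spin": [0,0,0], "fingers": [-1,-1,-1]}}

```text
time_s: 29.12
eef_pos: [0.5202, 0.2505, 0.0333]
tcp_rot: [0.0, 0.887, 0.461, -0.0]
ft_force: [-0.8, 0.3, -0.2]
grip_width: 0.366
grip_force: 29.9
```

Emit:
{"api": "servo_tool", "payload": {"offset": [[0,0,-0.5],[0,0,-1],[0,0,-1],[0,0,-1]], "spin": [0,0,0,0], "fingers": [-1,-1,-1,-1]}}

```text
time_s: 29.62
eef_pos: [0.5202, 0.2505, 0.0332]
tcp_rot: [0.0, 0.887, 0.461, 0.0]
ft_force: [-1.4, -0.8, 6.8]
grip_width: 0.368
grip_force: 30.6
```

Contact. Release slowly, then rise.

Emit:
{"api": "servo_tool", "payload": {"offset": [[0,0,1],[0,0,1],[0,0,1],[0,0,1],[0,0,1],[0,0,5],[0,0,30],[0,0,80],[0,0,130],[0,0,130]], "spin": [0,0,0,0,0,0,0,0,0,0], "fingers": [-0.1,0,0,0,0,0,0,0,0,0]}}

```text
time_s: 30.88
eef_pos: [0.5228, 0.252, 0.1666]
tcp_rot: [-0.0, 0.887, 0.461, 0.005]
ft_force: [-0.5, 0.2, -1.0]
grip_width: 0.496
grip_force: 0.0
```

Emit:
{"api": "servo_tool", "payload": {"offset": [[-14,-56,10],[-28,-112,10],[-42,-168,10],[-56,-224,10],[-56,-280,10],[-70,-336,10],[-76,-392,10],[-76,-448,5],[-76,-508,0],[-76,-508,0],[-76,-508,0],[-76,-508,0]], "spin": [0,0,0,0,0,0,0,0,0,0,0,0], "fingers": [0,0,0,0,0,0,0,0,0,0,0,0]}}

```text
time_s: 32.38
eef_pos: [0.4442, -0.2555, 0.162]
tcp_rot: [-0.001, 0.887, 0.462, -0.0]
ft_force: [-0.4, 0.9, -0.0]
grip_width: 0.498
grip_force: 0.0
```

Run:
```python
from h import *
from rig import grab_frame
wframe()
f=grab_frame('scene');a=cv2.resize(f['color'][110:190,250:360,::-1],(440,320))
t=grab_frame('top');np.savez('top2.npz',**t);b=cv2.resize(t['color'][215:330,130:350,::-1],(440,230))
cv2.imwrite('pics/c8.png',np.vstack([a,cv2.convertScaleAbs(b,alpha=1.6)]))
W=cloud(t);blobs(W,(.52,.2505),.025,((.022,.04),),20)
g=t['color'].max(2);
for th in(45,55,65,75):
  m=(g<th).astype(np.uint8);k,l,s,c=cv2.connectedComponentsWithStats(m)
  for i in range(1,k):
    w=px2w(t,*c[i],.016)*1000
    if s[i,4]>100 and np.hypot(w[0]-498,w[1]-7)<110:
        cs,_=cv2.findContours((l==i).astype(np.uint8),0,2);e=cv2.fitEllipse(cs[0]);print(th,s[i,4],np.round(e[1],1),(px2w(t,*e[0],.016)*1000).round(1))
```

```text
t 32.38 tcp [ 444.2 -255.5  162. ] tooly deg -34.9 F [-0.4  0.9 -0. ] w 0.498 gf 0.0
0.022 210 mean [520.7 248.2  27.2] circ 520.4 249.2 r 16.8 ang 177.2
45 466 [23.4 24.1] [531.6  41.4  16. ]
45 527 [25.  25.3] [505.7 -41.1  16. ]
45 237 [16.2 17. ] [494.9   6.4  16. ]
45 517 [24.9 25.1] [447.5  20.6  16. ]
55 515 [24.6 25.2] [531.6  41.8  16. ]
55 910 [24.4 49.8] [500.8 -30.4  16. ]
55 602 [27.2 28.7] [446.6  17.6  16. ]
65 554 [25.4 26. ] [531.8  41.7  16. ]
65 3159 [53.3 75.2] [465.7 -26.1  16. ]
75 591 [26.6 26.7] [531.9  41.7  16. ]
75 3287 [54.3 76.5] [465.6 -26.3  16. ]
```

View pics/c8.png

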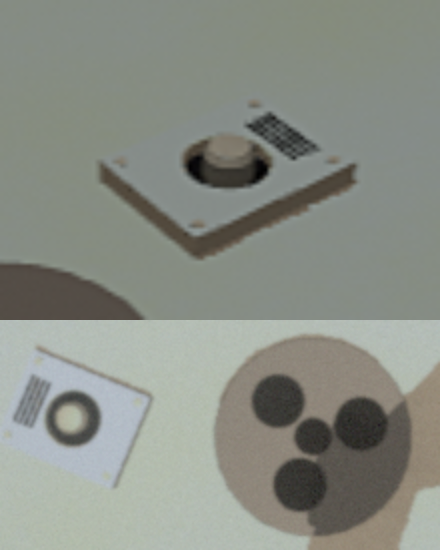

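The button sits upright in the well (228,155 above; 72,418 below) and all pads are clear. Next I return the ornaments, reusing the commanded poses I picked them from. Nazar first.

Emit:
{"api": "servo_tool", "payload": {"offset": [[0,0,-40],[0,0,-75],[0,0,-100],[0,0,-110],[0,0,-110],[0,0,-110],[0,0,-110],[0,0,-110],[0,0,-110],[0,0,-110],[0,0,-110],[0,0,-110],[0,0,-100],[0,0,-75],[0,0,-48],[0,0,-48]], "spin": [0,0,0,0,0,0,0,0,0,0,0,0,0,0,0,0], "fingers": [0,0,0,0,0,0,-1,-1,-1,-1,-1,-1,-1,-1,-1,-1], "grip_force": 30}}

```text
time_s: 34.52
eef_pos: [0.4453, -0.2581, 0.1161]
tcp_rot: [0.002, 0.887, 0.461, 0.001]
ft_force: [0.2, 0.2, -0.3]
grip_width: 0.136
grip_force: 31.3
```

Emit:
{"api": "servo_tool", "payload": {"offset": [[5,40,10],[10,100,10],[10,160,10],[10,220,10],[5,265,5],[5,278,0],[5,278,0],[5,278,0],[5,278,-25],[5,278,-40],[5,278,-46],[5,278,-49],[5,278,-50],[5,278,-50],[5,278,-50]], "spin": [0,0,0,0,0,0,0,0,0,0,0,0,0,0,0], "fingers": [-1,-1,-1,-1,-1,-1,-1,-1,-1,-1,-1,-1,-1,-1,-1]}}

```text
time_s: 36.4
eef_pos: [0.4494, 0.0196, 0.0651]
tcp_rot: [0.001, 0.888, 0.461, 0.0]
ft_force: [-0.5, -3.3, 7.3]
grip_width: 0.136
grip_force: 32.3
```

Emit:
{"api": "servo_tool", "payload": {"offset": [[0,0,0],[0,0,0],[0,0,0],[0,0,0],[0,0,0],[0,0,20],[0,0,60],[0,0,100],[0,0,102]], "spin": [0,0,0,0,0,0,0,0,0], "fingers": [-0.1,-0.1,-0.1,-0.1,-0.1,-0.1,-0.1,-0.1,-0.1]}}

```text
time_s: 37.52
eef_pos: [0.4509, 0.0207, 0.1687]
tcp_rot: [0.001, 0.887, 0.461, 0.003]
ft_force: [-1.0, 0.4, -0.1]
grip_width: 0.45
grip_force: 0.0
```

Emit:
{"api": "servo_tool", "payload": {"offset": [[27,-56,0],[54,-112,0],[81,-168,0],[108,-222,0],[130,-266,0],[144,-293,0],[144,-293,0],[144,-293,0],[144,-293,-30],[144,-293,-65],[144,-293,-90],[144,-293,-100],[144,-293,-100],[144,-293,-100]], "spin": [8,16,24,32,40,48,48,48,48,48,48,48,48,48], "fingers": [0.1,0.1,0.1,0.1,0.1,0.1,0.1,0.1,0.1,0.1,0.1,0.1,0.1,0.1]}}

```text
time_s: 39.28
eef_pos: [0.594, -0.2722, 0.0674]
tcp_rot: [0.001, 0.623, 0.782, 0.0]
ft_force: [-0.1, -0.4, -0.9]
grip_width: 0.55
grip_force: 0.0
```

Emit:
{"api": "servo_tool", "payload": {"offset": [[0,0,0],[0,0,0],[0,0,0],[0,0,0],[0,0,0],[0,0,0],[0,0,0],[0,0,10],[0,0,30],[0,0,62],[0,0,62]], "spin": [0,0,0,0,0,0,0,0,0,0,0], "fingers": [-1,-1,-1,-1,-1,-1,-1,-1,-1,-1,-1]}}

```text
time_s: 40.65
eef_pos: [0.5956, -0.2731, 0.1318]
tcp_rot: [0.003, 0.623, 0.782, 0.001]
ft_force: [-0.1, -0.4, -1.8]
grip_width: 0.286
grip_force: 29.8
```

Emit:
{"api": "servo_tool", "payload": {"offset": [[-10,50,20],[-20,110,20],[-35,170,20],[-50,230,20],[-57,285,15],[-60,312,0],[-60,312,0],[-60,312,0],[-60,312,-25],[-60,312,-40],[-60,312,-46],[-60,312,-49],[-60,312,-50],[-60,312,-50],[-60,312,-50]], "spin": [0,0,0,0,0,0,0,0,0,0,0,0,0,0,0], "fingers": [-1,-1,-1,-1,-1,-1,-1,-1,-1,-1,-1,-1,-1,-1,-1]}}

```text
time_s: 42.52
eef_pos: [0.5333, 0.0391, 0.0794]
tcp_rot: [0.0, 0.623, 0.782, -0.0]
ft_force: [-1.9, -1.4, 5.6]
grip_width: 0.288
grip_force: 30.5
```

Emit:
{"api": "servo_tool", "payload": {"offset": [[0,0,0],[0,0,0],[0,0,0],[0,0,0],[0,0,0],[0,0,20],[0,0,60],[0,0,93],[0,0,93]], "spin": [0,0,0,0,0,0,0,0,0], "fingers": [0.1,0.1,0.1,0.1,0.1,0.1,0.1,0.1,0.1]}}

```text
time_s: 43.65
eef_pos: [0.535, 0.0399, 0.1737]
tcp_rot: [0.002, 0.623, 0.782, 0.002]
ft_force: [0.3, 0.6, -0.9]
grip_width: 0.552
grip_force: 0.0
```

Emit:
{"api": "servo_tool", "payload": {"offset": [[-3,-56,0],[-6,-112,0],[-9,-168,0],[-12,-222,0],[-15,-276,0],[-15,-304,0],[-15,-304,0],[-15,-304,0],[-15,-304,-40],[-15,-304,-80],[-15,-304,-110],[-15,-304,-123],[-15,-304,-123],[-15,-304,-123]], "spin": [0,0,0,0,0,0,0,0,0,0,0,0,0,0], "fingers": [0.6,0.6,0.6,0.6,0.6,0.6,0.6,0.6,0.6,0.6,0.6,0.6,0.6,0.6]}}

```text
time_s: 45.4
eef_pos: [0.5192, -0.2642, 0.0494]
tcp_rot: [0.001, 0.623, 0.782, 0.0]
ft_force: [-0.5, -0.9, -0.9]
grip_width: 0.797
grip_force: 0.0
```

Emit:
{"api": "servo_tool", "payload": {"offset": [[0,0,0],[0,0,0],[0,0,0],[0,0,0],[0,0,0],[0,0,0],[0,0,0],[0,0,10],[0,0,30],[0,0,62],[0,0,62]], "spin": [0,0,0,0,0,0,0,0,0,0,0], "fingers": [-1,-1,-1,-1,-1,-1,-1,-1,-1,-1,-1]}}

```text
time_s: 46.78
eef_pos: [0.5197, -0.2652, 0.1127]
tcp_rot: [0.002, 0.623, 0.782, 0.001]
ft_force: [0.4, -0.1, -3.0]
grip_width: 0.579
grip_force: 31.6
```

Emit:
{"api": "servo_tool", "payload": {"offset": [[-2,50,0],[-5,110,0],[-8,170,0],[-10,210,0],[-10,223,0],[-10,223,0],[-10,223,0],[-10,223,-25],[-10,223,-40],[-10,223,-46],[-10,223,-49],[-10,223,-50],[-10,223,-50],[-10,223,-50]], "spin": [0,0,0,0,0,0,0,0,0,0,0,0,0,0], "fingers": [-1,-1,-1,-1,-1,-1,-1,-1,-1,-1,-1,-1,-1,-1]}}

```text
time_s: 48.52
eef_pos: [0.508, -0.0421, 0.0616]
tcp_rot: [0.0, 0.623, 0.782, -0.001]
ft_force: [-2.7, -0.3, 8.1]
grip_width: 0.575
grip_force: 32.4
```

Emit:
{"api": "servo_tool", "payload": {"offset": [[0,0,0],[0,0,0],[0,0,0],[0,0,0],[0,0,0],[0,0,20],[0,0,60],[0,0,110],[0,0,140],[0,-60,140],[0,-120,140],[0,-180,140],[0,-240,140],[0,-240,140],[0,-240,140]], "spin": [0,0,0,0,0,0,0,0,0,0,0,0,0,0,0], "fingers": [0.6,0.6,0.6,0.6,0.6,0.6,0.6,0.6,0.6,0.6,0.6,0.6,0.6,0.6,0.6]}}

```text
time_s: 50.4
eef_pos: [0.5079, -0.2809, 0.2]
tcp_rot: [-0.001, 0.623, 0.782, 0.0]
ft_force: [0.3, 0.8, -0.3]
grip_width: 0.8
grip_force: 0.0
```

Run:
```python
from h import *
from rig import grab_frame
wframe()
f=grab_frame('scene');a=cv2.resize(f['color'][100:310,100:380,::-1],(560,420))
cv2.imwrite('pics/c9.png',a)
for t in(dict(np.load('top.npz')),grab_frame('top')):
    print('--');blobs(cloud(t),(.497,.0065),.1,((.033,.045),(.05,.075),(.075,.087),(.087,.1)),15)
```

```text
t 50.4 tcp [ 507.9 -280.9  200. ] tooly deg 12.9 F [ 0.3  0.8 -0.3] w 0.8 gf 0.0
--
0.033 203 mean [497.2   6.   37.5] circ 497.0 5.8 r 16.2 ang 71.0
0.05 227 mean [533.4  38.1  54.8] circ 532.1 39.0 r 22.4 ang 52.7
0.05 111 mean [450.2  19.4  65.8] circ 448.2 19.8 r 27.7 ang 55.4
0.075 574 mean [508.4 -40.8  80.9] circ 508.9 -41.2 r 26.2 ang 172.1
0.075 128 mean [448.1  20.9  79.5] circ 446.4 22.1 r 19.2 ang 54.2
0.087 149 mean [532.2  39.4  92.9] circ 532.2 39.3 r 12.8 ang 150.0
--
0.05 232 mean [533.6  38.3  54.7] circ 532.2 39.7 r 22.6 ang -140.3
0.05 107 mean [452.5  18.3  65.8] circ 448.7 19.4 r 27.8 ang 55.8
0.075 570 mean [508.1 -41.1  80.8] circ 508.8 -41.6 r 26.1 ang 165.0
0.075 132 mean [449.9  18.6  79.5] circ 450.5 17.5 r 20.4 ang 53.6
0.087 154 mean [532.4  40.   93.2] circ 532.2 40.0 r 12.8 ang 82.9
```

View pics/c9.png

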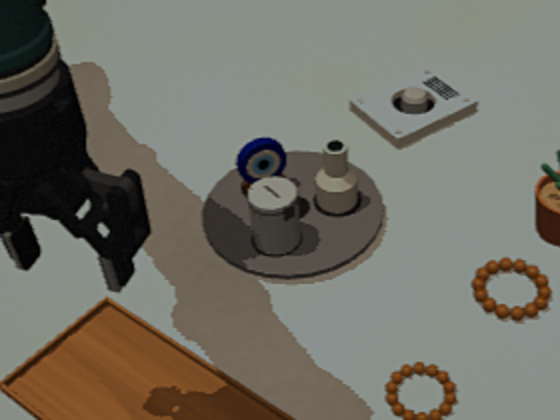

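All three are back and upright: nazar (262,165), cup (274,215), vase (336,180), with the button in the well (413,98). The nazar sits about 2.5 mm off along its normal, so I'll nudge it back with a small regrip.

Emit:
{"api": "servo_tool", "payload": {"offset": [[-12,60,0],[-24,120,0],[-36,180,0],[-48,240,0],[-59,302,0],[-59,302,0],[-59,302,0],[-59,302,-40],[-59,302,-80],[-59,302,-110],[-59,302,-128],[-59,302,-136],[-59,302,-136],[-59,302,-136]], "spin": [-8,-16,-24,-32,-40,-48,-48,-48,-48,-48,-48,-48,-48,-48], "fingers": [-0.1,-0.1,-0.1,-0.1,-0.1,-0.1,-0.1,-0.1,-0.1,-0.1,-0.1,-0.1,-0.1,-0.1]}}

```text
time_s: 52.3
eef_pos: [0.4497, 0.0204, 0.0649]
tcp_rot: [0.0, 0.887, 0.461, 0.001]
ft_force: [-0.4, 0.5, 0.2]
grip_width: 0.448
grip_force: 0.0
```

Emit:
{"api": "servo_tool", "payload": {"offset": [[0,0,0],[0,0,0],[0,0,0],[0,0,0],[0,0,0],[0,0,0],[0,0,4],[0,0,5],[-2,1.4,5],[-2,1.4,5],[-2,1.4,2],[-2,1.4,0],[-2,1.4,0],[-2,1.4,0]], "spin": [0,0,0,0,0,0,0,0,0,0,0,0,0,0], "fingers": [-1,-1,-1,-1,-1,-1,-1,-1,-1,-1,-1,-1,-1,-1]}}

```text
time_s: 54.05
eef_pos: [0.4472, 0.0219, 0.0649]
tcp_rot: [0.0, 0.887, 0.461, 0.0]
ft_force: [-1.3, -0.1, 10.3]
grip_width: 0.134
grip_force: 35.0
```

Emit:
{"api": "servo_tool", "payload": {"offset": [[0,0,0],[0,0,0],[0,0,0],[0,0,0],[0,0,0],[0,0,20],[0,0,60],[0,0,110],[0,0,140],[20,-60,140],[30,-120,140],[40,-180,140],[50,-240,140],[50,-290,140],[50,-290,140],[50,-290,140]], "spin": [0,0,0,0,0,0,0,0,0,0,0,0,0,0,0,0], "fingers": [-0.1,-0.1,-0.1,-0.1,-0.1,-0.1,-0.1,-0.1,-0.1,-0.1,-0.1,-0.1,-0.1,-0.1,-0.1,-0.1]}}

```text
time_s: 56.05
eef_pos: [0.4968, -0.2673, 0.2039]
tcp_rot: [-0.001, 0.887, 0.461, -0.0]
ft_force: [-0.4, -0.3, 0.3]
grip_width: 0.449
grip_force: 0.0
```

Run:
```python
from h import *
from rig import grab_frame
wframe()
f=grab_frame('scene');cv2.imwrite('pics/c10.png',f['color'][:,:,::-1])
t=grab_frame('top');blobs(cloud(t),(.497,.0065),.1,((.05,.075),(.075,.087),(.087,.1)),15);blobs(cloud(t),(.52,.2505),.025,((.022,.04),),20)
```

```text
t 56.05 tcp [ 496.8 -267.3  203.9] tooly deg -35.1 F [-0.4 -0.3  0.3] w 0.449 gf 0.0
0.05 230 mean [533.4  38.3  54.6] circ 532.2 40.2 r 22.4 ang -142.5
0.05 103 mean [450.7  20.7  65.4] circ 448.0 19.8 r 27.8 ang 55.5
0.075 572 mean [508.  -41.2  80.8] circ 509.0 -40.6 r 26.4 ang 155.6
0.075 132 mean [447.   19.7  79.5] circ 446.9 20.4 r 19.7 ang 54.6
0.087 155 mean [532.3  40.   93.1] circ 532.3 40.0 r 12.8 ang 75.7
0.022 209 mean [521.  248.1  27.3] circ 520.3 249.1 r 17.0 ang 159.4
```

View pics/c10.png

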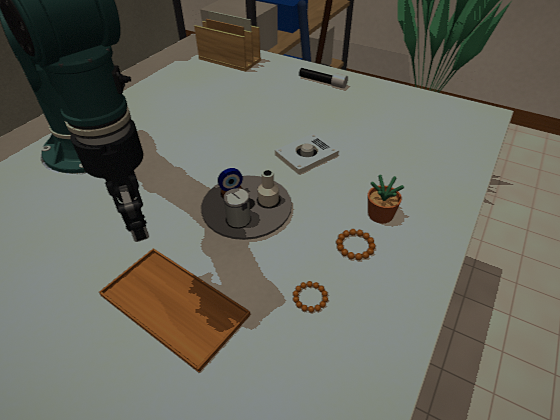

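The final view shows cup (237,209), nazar (230,180) and vase (268,190) upright on the turntable. The button is in the well (307,150), the tray is empty and the arm is clear.

```bash
python3 -c "from rig import finish_job;print(finish_job())"
```

```text
the job is handed in; nothing more can be done
None
```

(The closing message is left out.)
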